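# Ratchet the measuring head up one notch and load the roller

### The job

Lift the measuring head by its bar until its pawl catches the first notch of the rack, no higher notch, and ease it down onto the pawl so that it stays up by itself: never let it drop. Then take the long roller from its plastic cradle and lower it gently into the two steel V-supports under the head, well down in both Vs and sticking out about equally at both ends, and let go. Leave the other things where they are.

Things in the scene. Friction and masses are not known exactly. Their poses are not given: they have to be found in the camera images.
- stand: Measuring stand, fixed. Origin on the table under the middle of the Vs; y along the Vs towards its column, x across, z up. In mm: base plate x -80 to 80, y -78 to 153, 12 thick; two steel V-supports at |y| 38 to 63 (clear gap 76 between), |x| up to 32, tops 51 high; column at y 106 to 136, x -18 to 18, 342 high, with a toothed steel rack on its +x face.
- vee (a point): Middle of the roller's axis once it lies home in the 90 degree Vs, 55 mm above the table; axes as the stand. The head hangs over it even when up, so a hand from straight above is blocked: lean the hand 30 to 45 degrees away from the column (fingers pointing down and towards +y, closing along x), and pick the roller with that same lean, as it does not change in the grasp.
- head (a joint): Height of the measuring head on its upright slide, m: 0 = down on its stop (at the start), up to 0.17. It weighs about 0.7 kg, slides freely and falls if let go unlatched. Its spring pawl snaps over the rack's teeth by itself going up and cannot be let back. The rack's height differs each time: the first notch holds the head at 0.046 to 0.066 (click 2 mm above that), the next one 45 mm higher.
- head_under (a point): Where the thin spindle (20 mm across, 35 mm long, pointing down) leaves the underside of the head's black block, 95 mm above the table with the head down. Axes as the stand. Block, from this point in mm: x -25 to 25, y -18 to 66, 50 high. Head down, the spindle is in the roller's way; on the first notch it clears a roller lying home by 30 to 50.
- head_grip (a point): Grip point on the axis of the head's lifting bar: level round steel bar 16 mm in diameter sticking out of the block's -x face (towards the robot), free from above. The point is 43 mm out from the block and 32 mm before the 26 mm collar at the bar's end, 120 mm above the table plus the joint value. Axes as the stand; it lies at x -68, y 35 mm there.
- roller_mid (a point): Centre of the loose plain aluminium roller: solid, 40 mm in diameter, 150 mm long, about 0.5 kg, both ends alike. Its y axis is the roller's axis. It starts level in a grey plastic cradle, centre 42 mm above the table; the cradle's two supports are at |y| 41 to 59 from the cradle's middle (roller up to 6 mm off it), its floor 34 mm below the centre, so the middle 70 mm is free for fingers.
- profile: Bystander: aluminium extrusion offcut, 38 x 38 x 110 mm, lying. Origin: underside centre.
- spool: Bystander: standing aluminium spool (waisted), 52 mm across, 60 mm high. Origin: underside centre.
- bottle: Bystander: white bottle, 56 mm across, 130 mm high. Origin: underside centre.
- gauge_case: Bystander: closed wooden case 90 x 140 x 35 mm. Origin: underside centre.
- screwdriver: Bystander: black-handled screwdriver, 160 mm long, lying along its x. Origin: its underside.
- clampbar: Bystander: loose aluminium clamp bar 30 x 90 x 18 mm with two studs, 40 mm high in all. Origin: underside centre.
Not all that is in view belongs to the job. What is shaped like the part that bears roller_mid but green is not meant.

How it is judged:
By the outcome, as a careful person would: the job done as asked, in the order asked, and still so for the second after the job is handed in, with the robot touching nothing.
It also fails if it takes over 61 s, if anything falls off the work surface, if the arm or the gripper's body presses on something with over 40 N, if the wrist force passes 120 N, or if a joint passes its speed limit or range.

### The arm

A 6-joint arm with a two-finger parallel gripper is mounted at the origin on the work surface. World frame = base frame: x ahead of the robot, y to its left, z up, the work surface at z = 0. Lengths are in m, angles in degrees, forces in N, time in s.
With the tool pointing down it reaches from about 0.25 to 0.725 m from the base axis. Payload 9.7 kg.
Tool frame: the origin (TCP) lies on the centre line of the jaws, within the pads' length; the fingertips stand 22 mm ahead of it and the grasp point (between the pads) lies 3 mm ahead of it; z points along the fingers, y is the direction in which the jaws open and shut (so a half turn about z gives the same grasp; the last joint's range is limited). The gripper opens to 85 mm and grips with 20 to 120 N. Pads are 22 mm wide; open, the fingers measure 114 mm over their backs; the gripper's body (76 mm by 85 mm) begins 54 mm behind the grasp point. The pads swing forward as they close: fully open they stand 13 mm farther back than shut.
Start: joints at [74.656, 4.979, 10.078, 95.1, 0, 90], TCP at [0.146, 0.53, 0.253] pointing down, gripper open.
Joint ranges: [-179.16, 179.16], [-48.56, 103.87], [-65.8, 70.77], [-126.05, 130.52], [-82.76, 87.17], [-180, 180]. Speed limits (degrees/s): [127.2, 127.2, 147.25, 180, 180, 180].

### API

Orientations are given as [roll, pitch, yaw] about the fixed x, y, z axes, in that order (R = Rz(yaw) Ry(pitch) Rx(roll)).
In Python, from workcell import monitor, eyes, job gives the robot as it stands. The module is installed in compiled form; this text tells all that it offers.
- The arm moves only by the tool drive_tool, never from a script. Its argument "plan" is a list of rows, each a list of 3 entries, a list of its own where there are three numbers: the opening, from 0 (shut) to 1 (fully open), then the shift along the world's x, y, z in m, then the turn about the world's z in degrees. In form: [[gripper, [x, y, z], yaw], ...]. A call has 1 to 10 rows; each row shifts and turns the commanded pose from where the row before left it; what a row does not reach is not made up. A row lasts 1/8 s, in which the tool goes at most 62.5 mm and 10.7 degrees, less where a joint would pass 70% of its speed; a pose out of reach is approached as far as the arm can. A call is refused whole if a number of a shift passes 0.0625 or a number of a turn 10.7, either way. A call with a gripper value outside its range is refused whole. The fingers move at their own pace and stop on an object; "grip_force" is the grip in N (left out, the last holds). Time passes only in rows, so rows that do not move let the fingers close. It gives the time, the measured TCP pose, the force and the opening at its end, in the units of the state.
- monitor.get_obs(): the state, without advancing time (a new reading comes with each control period).
- eyes.camera(name): name is "scene" or "top" or "wrist"; returns (picture, depth): 420x560x3 uint8, red, green, blue; 420x560 float32, m along the optical axis (not along the pixel's ray), 0 where there is no reading.
- eyes.camera_params(name): a dict with "fx", "fy", "cx", "cy" (pixels), "dist_coeffs" ([k1, k2, p1, p2, k3] as OpenCV has them; the pictures are not rectified), "extrinsics" (4x4, takes a point from world to camera coordinates); the wrist camera has in their place "mount" (4x4, takes a point from camera to tool coordinates, whose origin is the TCP and whose axes are the flange's). Camera axes: x right, y down, z forward; pixel columns grow to the right and rows downward; lengths in m; the calibration is good to about 2 mm. A picture is of the moment at which its call begins: read the wrist's pose just before it. camera_params takes no time and is no camera call.
- job.job_done(): hands the job in, once; it reports no verdict.
The state is a dict: "time": time; "q": joint angles; "qd": joint speeds; "joint_efforts": joint torques, N m; "ee_pos": TCP position; "tcp_rot": TCP orientation; "wrist_force": force on the tool from outside, world axes, zero at the start; "torque": the same for the moment, N m; "opening": finger opening in m.
Only numpy, scipy, OpenCV 4.12 (cv2) and the standard library are available. Lean on these libraries where they do the work, as an engineer would, in place of code of your own. Each camera call takes 0.05 s, during which the arm holds its last target.

## Working session

There is one attempt and no reset: what is moved stays moved. The work goes in short steps, Python scripts to look and compute and a tool call to move; the robot and the scene stay as the last step left them, time stands still between calls to the robot, and variables do not carry over. Pictures are saved under pics/ and viewed, and the job is handed in when it is done.

Besides the shell and the picture viewer there is one more tool, called as name([rows], argument=value, ...), one row to a line, values as JSON. drive_tool: Moves the arm, as the interface text tells. Its arguments: {"type":"object","properties":{"plan":{"type":"array","items":{"type":"array"}},"grip_force":{"type":"number"}},"required":["plan"]}

```bash
mkdir -p pics; ls; cat > h.py <<'E'
import numpy as np,cv2,json
from workcell import monitor,eyes,job
def cap(n,tag):
    o=monitor.get_obs(); im,d=eyes.camera(n); p=eyes.camera_params(n)
    cv2.imwrite(f'pics/{tag}.png',im[:,:,::-1]); np.savez(f'{tag}.npz',im=im,d=d,pos=o['ee_pos'],rot=o['tcp_rot'])
    return im,d,p,o
E
python3 - <<'E'
from h import *
np.set_printoptions(precision=4,suppress=True)
for n in ['scene','top','wrist']:
    im,d,p,o=cap(n,n+'0'); print(n,{k:np.array(v) for k,v in p.items()})
print(o)
E
```

```text
pics
scene {'fx': array(468.9397), 'fy': array(468.9397), 'cx': array(275.1911), 'cy': array(208.8619), 'dist_coeffs': array([-0.1441,  0.    ,  0.    ,  0.    ,  0.    ]), 'extrinsics': array([[-0.1289,  0.9916, -0.0111,  0.1776],
       [ 0.8407,  0.1033, -0.5316, -0.3647],
       [-0.5259, -0.0778, -0.8469,  1.458 ],
       [ 0.    ,  0.    ,  0.    ,  1.    ]])}
top {'fx': array(544.2448), 'fy': array(544.2448), 'cx': array(278.1977), 'cy': array(208.9921), 'dist_coeffs': array([-0.067,  0.   ,  0.   ,  0.   ,  0.   ]), 'extrinsics': array([[ 0.0159, -0.9998,  0.011 , -0.1205],
       [-0.9854, -0.0175, -0.1694,  0.4929],
       [ 0.1696, -0.0082, -0.9855,  1.111 ],
       [ 0.    ,  0.    ,  0.    ,  1.    ]])}
wrist {'fx': array(313.0167), 'fy': array(313.0167), 'cx': array(272.2159), 'cy': array(205.8355), 'dist_coeffs': array([0.0149, 0.    , 0.    , 0.    , 0.    ]), 'mount': array([[ 0.0002, -0.9623, -0.2719,  0.0686],
       [ 1.    , -0.0001,  0.001 , -0.0001],
       [-0.0009, -0.2719,  0.9623, -0.1212],
       [ 0.    ,  0.    ,  0.    ,  1.    ]])}
{'time': 0.1, 'q': array([74.6556,  5.0082, 10.0375, 95.1006, -0.0005, 90.    ]), 'qd': array([ 0.0159, -0.0465,  0.1071, -0.0658,  0.0687,  0.0154]), 'joint_efforts': array([ -0.0004, -52.1564,  46.5651,   0.016 ,  -0.0001,  -0.    ]), 'ee_pos': array([0.1455, 0.5302, 0.2526]), 'tcp_rot': array([-179.9287,    0.0005,  164.6555]), 'wrist_force': array([-0.1927,  0.2137,  0.6271]), 'torque': array([0.0196, 0.0237, 0.0139]), 'opening': 0.08564720852184783}
```

View pics/scene0.png

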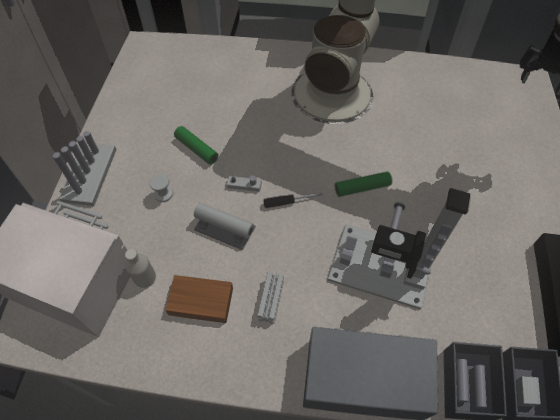

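View pics/top0.png

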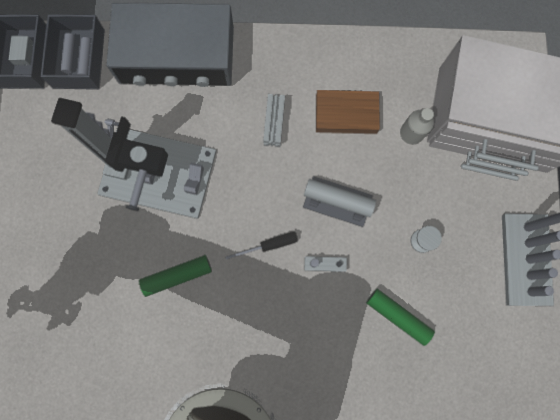

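View pics/wrist0.png

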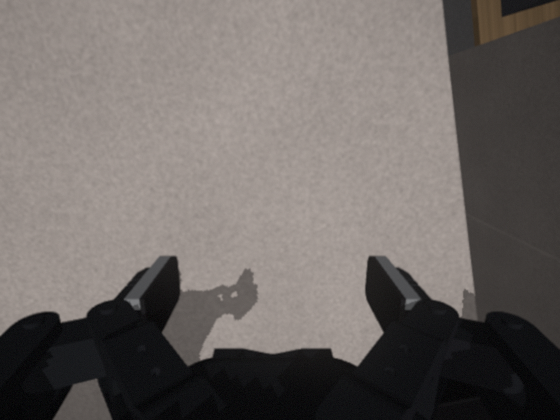

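```bash
cat >> h.py <<'E'
def ray(p,uv,z,T=None):
    K=np.array([[p['fx'],0,p['cx']],[0,p['fy'],p['cy']],[0,0,1]]);D=np.array(p['dist_coeffs'])
    n=cv2.undistortPoints(np.array(uv,float).reshape(-1,1,2),K,D)[:,0]
    if T is None: T=np.linalg.inv(np.array(p['extrinsics']))
    d=np.c_[n,np.ones(len(n))]@T[:3,:3].T; c=T[:3,3]
    s=(z-c[2])/d[:,2]; return c+s[:,None]*d
def proj(p,X,T=None):
    K=np.array([[p['fx'],0,p['cx']],[0,p['fy'],p['cy']],[0,0,1]]);D=np.array(p['dist_coeffs'])
    E=np.array(p['extrinsics']) if T is None else np.linalg.inv(T)
    r=cv2.Rodrigues(E[:3,:3])[0]; return cv2.projectPoints(np.array(X,float).reshape(-1,1,3),r,E[:3,3],K,D)[0][:,0]
def wT(p,pos,rot):
    from scipy.spatial.transform import Rotation as R
    T=np.eye(4);T[:3,:3]=R.from_euler('xyz',rot,degrees=True).as_matrix();T[:3,3]=pos
    return T@np.array(p['mount'])
E
python3 - <<'E'
import cv2
t=cv2.imread('pics/top0.png');s=cv2.imread('pics/scene0.png')
cv2.imwrite('pics/t_stand.png',cv2.convertScaleAbs(cv2.resize(t[90:225,40:225],None,fx=4,fy=4,interpolation=cv2.INTER_CUBIC),alpha=1.5))
cv2.imwrite('pics/s_stand.png',cv2.convertScaleAbs(cv2.resize(s[180:315,315:480],None,fx=4,fy=4,interpolation=cv2.INTER_CUBIC),alpha=1.5))
cv2.imwrite('pics/t_rol.png',cv2.convertScaleAbs(cv2.resize(t[165:235,290:390],None,fx=6,fy=6,interpolation=cv2.INTER_CUBIC),alpha=1.5))
E
```

```text
(no output)
```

View pics/t_stand.png

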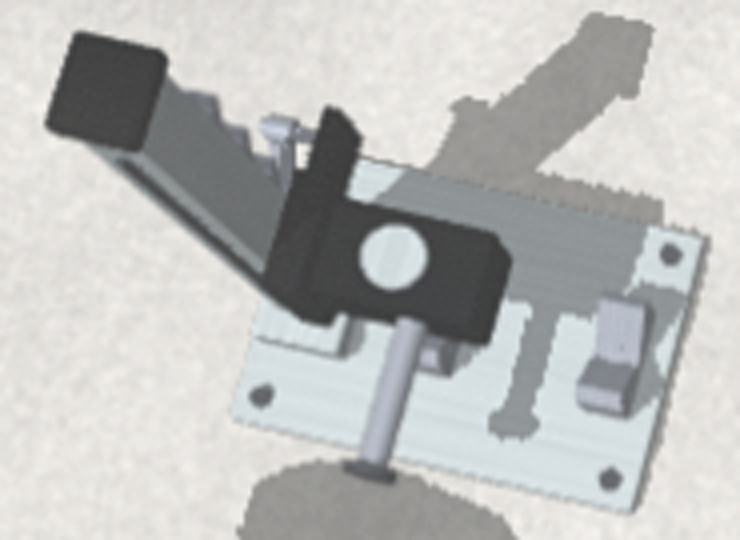

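View pics/s_stand.png

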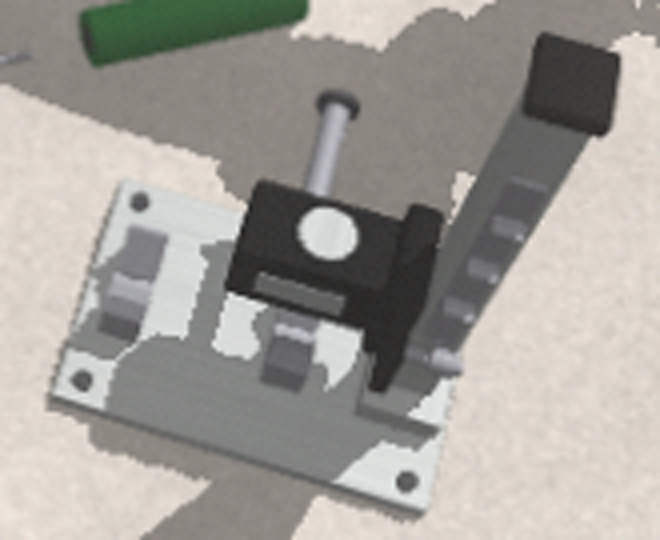

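View pics/t_rol.png

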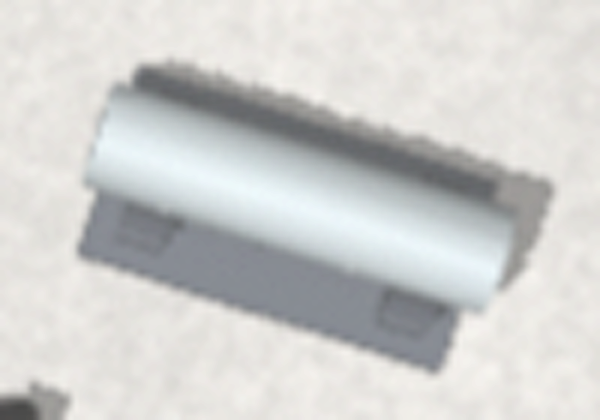

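```bash
python3 - <<'E'
from h import *
np.set_printoptions(precision=4,suppress=True)
pt=eyes.camera_params('top');ps=eyes.camera_params('scene')
st=ray(pt,[(40+u/4,90+v/4) for u,v in [(708,237),(632,510),(233,418)]],.012)
ss=ray(ps,[(315+u/4,180+v/4) for u,v in [(52,395),(125,183),(418,512)]],.012)
loc=[(80,-78),(-80,-78),(-80,153)];loc2=[(80,-78),(-80,-78),(80,153)]
def fit(P,L):
    P=np.array(P)[:,:2];L=np.array(L)/1e3
    a=P-P.mean(0);b=L-L.mean(0)
    th=np.arctan2((b[:,0]*a[:,1]-b[:,1]*a[:,0]).sum(),(a*b).sum());c,s=np.cos(th),np.sin(th);R=np.array([[c,-s],[s,c]])
    t=P.mean(0)-R@L.mean(0);return np.degrees(th),t,(P-(L@R.T+t))*1e3
print(fit(st,loc));print(fit(ss,loc2));print(fit(np.r_[st,ss],loc+loc2))
r=ray(pt,[(290+u/6,165+v/6) for u,v in [(115,85),(85,187),(515,207),(482,312)]],.042);print(r,r.mean(0))
d=(r[0]+r[1]-r[2]-r[3])/2;print(np.linalg.norm(d),np.degrees(np.arctan2(d[1],d[0])))
# depth based points of roller in both cams
for n,box in [('top',(300,385,170,225)),('scene',(185,260,195,250))]:
    f=np.load(n+'0.npz');p=pt if n=='top' else ps;D=f['d'];u,v=np.meshgrid(np.arange(box[0],box[1]),np.arange(box[2],box[3]));u=u.ravel();v=v.ravel()
    K=np.array([[p['fx'],0,p['cx']],[0,p['fy'],p['cy']],[0,0,1]])
    nn=cv2.undistortPoints(np.c_[u,v].astype(float).reshape(-1,1,2),K,np.array(p['dist_coeffs']))[:,0]
    z=D[v,u];T=np.linalg.inv(p['extrinsics']);X=(np.c_[nn,np.ones(len(nn))]*z[:,None])@T[:3,:3].T+T[:3,3]
    m=(X[:,2]>.05)&(X[:,2]<.075);X=X[m];xy=X[:,:2];c=xy.mean(0);U,S,V=np.linalg.svd(xy-c)
    a=V[0];q=(xy-c)@a;print(n,m.sum(),c,np.degrees(np.arctan2(a[1],a[0])),q.min(),q.max(),c+a*(q.min()+q.max())/2,X[:,2].max())
E
```

```text
(np.float64(-12.25966518293843), array([0.5716, 0.1186]), array([[-0.9354,  0.1017],
       [ 1.4489,  1.9375],
       [-0.5135, -2.0392]]))
(np.float64(-12.990432075024925), array([0.5759, 0.122 ]), array([[-0.743 ,  2.4017],
       [ 3.8655,  2.1128],
       [-3.1225, -4.5145]]))
(np.float64(-12.438767374285057), array([0.5737, 0.1201]), array([[-2.7885, -1.2461],
       [-0.5113,  0.1012],
       [-3.179 , -3.7211],
       [ 0.5804,  3.6859],
       [ 5.5279,  4.8998],
       [ 0.3705, -3.7197]]))
[[ 0.561  -0.1776  0.042 ]
 [ 0.5237 -0.1671  0.042 ]
 [ 0.5192 -0.3205  0.042 ]
 [ 0.4812 -0.3082  0.042 ]] [ 0.5213 -0.2433  0.042 ]
0.14809372821222908 73.47335383100308
top 1086 [ 0.5204 -0.242 ] 72.87542446224336 -0.07430846026883411 0.07476429184710495 [ 0.5204 -0.2417] 0.06783400802459116
scene 781 [ 0.5269 -0.2398] -106.64120431864244 -0.07354628953720813 0.07866764267459771 [ 0.5261 -0.2423] 0.06652591412100461
```

drive_tool([
  [1,[0.034,-0.045,0],3],
  [1,[0.034,-0.045,0],0],
  [1,[0.034,-0.045,0],0],
  [1,[0.034,-0.045,0],0],
  [1,[0.034,-0.045,0],0],
  [1,[0.034,-0.045,0],0],
  [1,[0.034,-0.045,0],0],
  [1,[0.034,-0.045,0],0],
  [1,[0.048,0,0],0],
  [1,[0.048,0,0],0],
])

```text
time: 1.4
ee_pos: [0.515, 0.1694, 0.2535]
tcp_rot: [180.0, 0.0, 167.6]
wrist_force: [0.1, 0.6, 0.6]
opening: 0.0851
```

```bash
python3 - <<'E'
from h import *
im,d,p,o=cap('wrist','w1');print(o['q'],o['ee_pos'])
E
```

```text
[1.82060794e+01 3.85987483e+00 8.91221531e+00 9.50099128e+01
 5.94375899e-03 3.06356596e+01] [0.51503545 0.16942432 0.25349543]
```

View pics/w1.png

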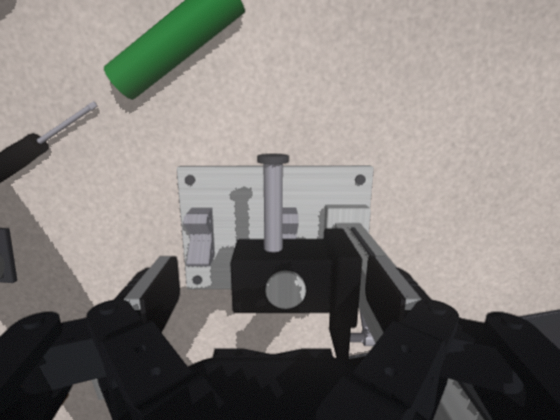

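```bash
python3 - <<'E'
from h import *
np.set_printoptions(precision=4,suppress=True)
p=eyes.camera_params('wrist');f=np.load('w1.npz');T=wT(p,f['pos'],f['rot'])
b=ray(p,[(273,165),(273,180),(274,230),(274,249)],.12,T);print(b,np.degrees(np.arctan2(*(b[3]-b[0])[1::-1])))
print(proj(p,[f['pos']-[0,0,.133]],T))
c=ray(p,[(178,167),(374,166),(182,288)],.012,T);print(c)
print(np.degrees(np.arctan2(*(c[1]-c[0])[1::-1]))-90,np.linalg.norm(c[1]-c[0]))
th=np.radians(-12.4);R=np.array([[np.cos(th),-np.sin(th)],[np.sin(th),np.cos(th)]])
for X,l in zip(c,[(-.08,-.078),(-.08,.153),(.08,-.078)]): print(X[:2]-R@l)
print('grip from stand .573 .120',R@[-.068,.035]+[.573,.12])
# depth of bar
D=f['d'];print(D[200,273],D[230,274])
g=b[0]+(b[3]-b[0])/np.linalg.norm(b[3]-b[0])*.032;print('g',g)
E
```

```text
[[0.4848 0.177  0.12  ]
 [0.4969 0.1743 0.12  ]
 [0.54   0.1657 0.12  ]
 [0.5573 0.1619 0.12  ]] -11.699550197474093
[[271.9559 202.0314]]
[[0.479  0.0657 0.012 ]
 [0.5269 0.2882 0.012 ]
 [0.6313 0.0244 0.012 ]]
-12.140804269771891 0.22754031293385246
[0.5739 0.1247]
[0.5722 0.1216]
[0.57   0.1177]
grip from stand .573 .120 [0.5141 0.1688]
0.25566036 0.2617729
g [0.5161 0.1705 0.12  ]
```

drive_tool([
  [1,[0,0.001,-0.045],0],
  [1,[0,0,-0.045],0],
  [1,[0,0,-0.03],0],
  [1,[0,0,-0.0105],0],
  [0.3,[0,0,0],0],
  [0,[0,0,0],0],
  [0,[0,0,0],0],
  [0,[0,0,0],0],
  [0,[0,0,0],0],
  [0,[0,0,0],0],
], grip_force=80)

```text
time: 2.7
ee_pos: [0.5136, 0.1703, 0.1239]
tcp_rot: [-179.9, 0.1, 167.6]
wrist_force: [-2.4, -7.1, 6.3]
opening: 0.0138
```

drive_tool([
  [0,[0,-0.001,0.004],0],
  [0,[0,0,0.007],0],
  [0,[0,0,0.008],0],
  [0,[0,0,0.008],0],
  [0,[0,0,0.008],0],
])

```text
time: 3.32
ee_pos: [0.5136, 0.1702, 0.1578]
tcp_rot: [-180.0, -0.0, 167.6]
wrist_force: [4.8, -2.0, -11.1]
opening: 0.0138
```

drive_tool([
  [0,[0,0,0.008],0],
  [0,[0,0,0.008],0],
  [0,[0,0,0.008],0],
  [0,[0,0,0.008],0],
  [0,[0,0,0.008],0],
  [0,[0,0,0.002],0],
  [0,[0,0,0],0],
])

```text
time: 4.2
ee_pos: [0.5136, 0.1702, 0.1998]
tcp_rot: [-180.0, 0.0, 167.6]
wrist_force: [4.1, -4.3, -6.7]
opening: 0.0134
```

drive_tool([
  [0,[0,0,-0.003],0],
  [0,[0,0,-0.003],0],
  [0,[0,0,-0.002],0],
  [0,[0,0,0],0],
])

```text
time: 4.7
ee_pos: [0.5136, 0.1702, 0.1912]
tcp_rot: [-180.0, -0.0, 167.6]
wrist_force: [5.1, -3.8, -8.7]
opening: 0.0135
```

drive_tool([
  [0,[0,0,-0.002],0],
  [0,[0,0,-0.002],0],
  [0,[0,0,0],0],
])

```text
time: 5.08
ee_pos: [0.5136, 0.1702, 0.1873]
tcp_rot: [-180.0, 0.0, 167.6]
wrist_force: [4.8, -3.0, -9.9]
opening: 0.0136
```

drive_tool([
  [0,[0,0,-0.002],0],
  [0,[0,0,-0.002],0],
  [0,[0,0,0],0],
])

```text
time: 5.45
ee_pos: [0.5136, 0.1702, 0.1833]
tcp_rot: [-180.0, -0.0, 167.6]
wrist_force: [5.0, -3.7, -9.7]
opening: 0.0137
```

drive_tool([
  [0,[0,0,-0.002],0],
  [0,[0,0,0],0],
])

```text
time: 5.7
ee_pos: [0.5136, 0.1702, 0.1813]
tcp_rot: [-180.0, 0.0, 167.6]
wrist_force: [4.9, -3.2, -9.1]
opening: 0.0137
```

drive_tool([
  [0,[0,0,-0.002],0],
  [0,[0,0,0],0],
])

```text
time: 5.95
ee_pos: [0.5136, 0.1702, 0.1793]
tcp_rot: [-180.0, 0.0, 167.6]
wrist_force: [5.5, -3.3, -9.5]
opening: 0.0137
```

drive_tool([
  [0,[0,0,-0.002],0],
  [0,[0,0,0],0],
])

```text
time: 6.2
ee_pos: [0.5136, 0.1702, 0.1773]
tcp_rot: [-180.0, 0.0, 167.6]
wrist_force: [5.4, -2.8, -9.7]
opening: 0.0135
```

drive_tool([
  [0,[0,0,-0.002],0],
  [0,[0,0,0],0],
])

```text
time: 6.45
ee_pos: [0.5136, 0.1702, 0.1753]
tcp_rot: [-180.0, -0.0, 167.6]
wrist_force: [4.7, -3.6, -9.6]
opening: 0.0134
```

drive_tool([
  [0,[0,0,-0.002],0],
  [0,[0,0,0],0],
])

```text
time: 6.7
ee_pos: [0.5136, 0.1702, 0.1737]
tcp_rot: [-180.0, 0.0, 167.6]
wrist_force: [3.8, -3.7, -6.6]
opening: 0.0135
```

Load is starting to leave the hand at about 0.0495.

drive_tool([
  [0,[0,0,-0.001],0],
  [0,[0,0,0],0],
])

```text
time: 6.95
ee_pos: [0.5136, 0.1702, 0.1733]
tcp_rot: [-180.0, 0.1, 167.6]
wrist_force: [2.3, -3.8, -0.8]
opening: 0.0138
```

drive_tool([
  [0,[0,0,-0.001],0],
  [0,[0,0,0],0],
])

```text
time: 7.2
ee_pos: [0.5136, 0.1702, 0.173]
tcp_rot: [180.0, 0.1, 167.6]
wrist_force: [-0.2, -5.6, 3.0]
opening: 0.0135
```

drive_tool([
  [0.3,[0,0,0],0],
  [0.6,[0,0,0],0],
  [1,[0,0,0],0],
  [1,[0,0,0],0],
  [1,[0,0,0.03],0],
  [1,[0,0,0.05],0],
  [1,[-0.02,0,0.03],0],
])

```text
time: 8.07
ee_pos: [0.494, 0.1705, 0.2836]
tcp_rot: [180.0, 0.1, 167.6]
wrist_force: [0.4, -0.4, 0.5]
opening: 0.0853
```

```bash
python3 - <<'E'
from h import *
cap('scene','s2')
im,d,p,o=cap('wrist','w2');print(o['q'],o['ee_pos'])
s=cv2.imread('pics/s2.png')
cv2.imwrite('pics/s2z.png',cv2.convertScaleAbs(cv2.resize(s[150:315,315:515],None,fx=3,fy=3,interpolation=cv2.INTER_CUBIC),alpha=1.5))
E
```

```text
[1.91016428e+01 1.59996811e+00 1.04101920e+01 9.85120969e+01
 2.44667546e-02 3.14443136e+01] [0.49227532 0.17060027 0.28777635]
```

View pics/w2.png

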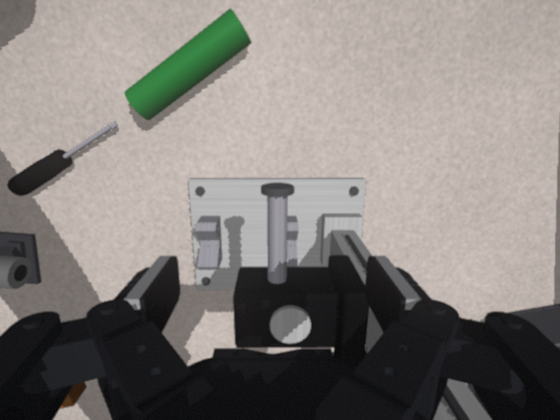

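View pics/s2z.png

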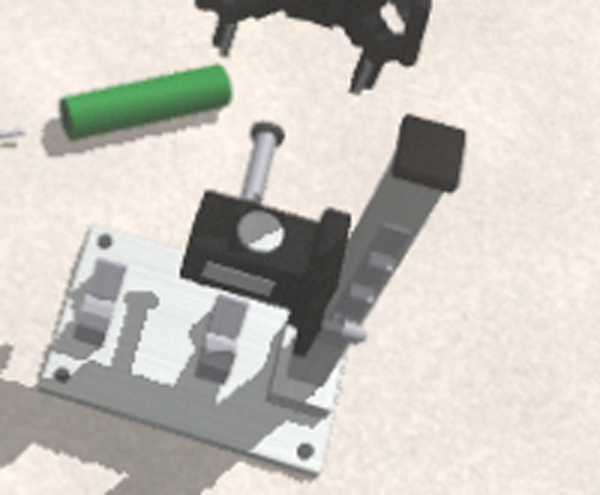

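drive_tool([
  [1,[0.0,-0.048,0],-2.6],
  [1,[0.018,-0.048,0],0],
  [1,[0.018,-0.048,0],0],
  [1,[0.018,-0.048,0],0],
  [1,[0.018,-0.048,0],0],
  [1,[0.018,-0.048,0],0],
  [1,[0.018,-0.048,0],0],
  [1,[0.05,-0.014,0],0],
  [1,[0.05,-0.014,0],0],
])

```text
time: 9.3
ee_pos: [0.6974, -0.1935, 0.2813]
tcp_rot: [180.0, -0.0, 165.0]
wrist_force: [0.5, -1.3, 1.6]
opening: 0.0857
```

drive_tool([
  [1,[0.05,-0.014,0],0],
  [1,[0.05,-0.014,0],0],
  [1,[0,0,0],0],
])

```text
time: 9.68
ee_pos: [0.7587, -0.2098, 0.2597]
tcp_rot: [-180.0, 0.8, 165.1]
wrist_force: [-0.5, 0.3, -1.2]
opening: 0.0852
```

```bash
python3 -c "
from h import *
np.set_printoptions(precision=3,suppress=True)
o=monitor.get_obs();print(o['q'],o['ee_pos'],o['tcp_rot'])"
```

```text
[-15.456  48.386  70.399 111.226   0.001  -0.513] [ 0.759 -0.21   0.26 ] [-179.994    0.787  165.057]
```

drive_tool([
  [1,[0.06,-0.016,0],0],
  [1,[0.06,-0.016,0],0],
  [1,[0,0,0],0],
])

```text
time: 10.05
ee_pos: [0.815, -0.2241, 0.2281]
tcp_rot: [-180.0, 6.0, 165.1]
wrist_force: [-0.4, 0.0, -0.6]
opening: 0.0856
```

```bash
python3 -c "
from h import *
np.set_printoptions(precision=3,suppress=True)
o=monitor.get_obs();print(o['q'],o['ee_pos'],o['tcp_rot'])"
```

```text
[-15.376  50.979  70.657 103.69   -0.003  -0.436] [ 0.815 -0.224  0.228] [-179.951    5.987  165.063]
```

drive_tool([
  [1,[0.06,-0.016,0.03],0],
  [1,[0.06,-0.016,0.03],0],
  [1,[0.06,-0.016,0.03],0],
  [1,[0,0,0],0],
])

```text
time: 10.55
ee_pos: [0.8674, -0.2373, 0.2458]
tcp_rot: [-179.9, 14.3, 165.1]
wrist_force: [-0.4, -0.5, -0.2]
opening: 0.0853
```

```bash
python3 -c "
from h import *
np.set_printoptions(precision=3,suppress=True)
o=monitor.get_obs();print(o['q'],o['ee_pos'],o['tcp_rot'])"
```

```text
[-15.295  50.521  70.766  95.929  -0.014  -0.358] [ 0.867 -0.237  0.246] [-179.895   14.315  165.075]
```

drive_tool([
  [1,[0.06,-0.016,0.045],0],
  [1,[0.06,-0.016,0.045],0],
  [1,[0.06,-0.016,0.045],0],
  [1,[0.06,-0.016,0.045],0],
  [1,[0.06,-0.016,0.045],0],
  [1,[0,0,0],0],
])

```text
time: 11.3
ee_pos: [0.9365, -0.2547, 0.3133]
tcp_rot: [-179.8, 28.1, 165.1]
wrist_force: [-0.0, 0.4, -0.5]
opening: 0.0856
```

```bash
python3 -c "
from h import *
np.set_printoptions(precision=3,suppress=True)
o=monitor.get_obs();print(o['q'],o['ee_pos'],o['tcp_rot'])"
```

```text
[-15.204  48.194  70.755  84.414  -0.047  -0.278] [ 0.937 -0.255  0.313] [-179.805   28.147  165.111]
```

drive_tool([
  [1,[0.06,-0.016,0.045],0],
  [1,[0.06,-0.016,0.045],0],
  [1,[0,0,0],0],
])

```text
time: 11.68
ee_pos: [0.9653, -0.2621, 0.338]
tcp_rot: [-179.8, 33.6, 165.1]
wrist_force: [0.2, -0.1, -0.1]
opening: 0.0854
```

drive_tool([
  [1,[-0.055,0.0,0],0],
  [1,[-0.055,0.0,0],0],
  [1,[0,0,0],0],
])

```text
time: 12.05
ee_pos: [0.8933, -0.2638, 0.3387]
tcp_rot: [-179.8, 33.1, 165.1]
wrist_force: [0.3, 0.8, 0.4]
opening: 0.085
```

```bash
cat >> h.py <<'E'
def cloud(p,D,T=None):
    K=np.array([[p['fx'],0,p['cx']],[0,p['fy'],p['cy']],[0,0,1]])
    v,u=np.mgrid[0:420,0:560];nn=cv2.undistortPoints(np.c_[u.ravel(),v.ravel()].astype(float).reshape(-1,1,2),K,np.array(p['dist_coeffs']))[:,0]
    if T is None:T=np.linalg.inv(np.array(p['extrinsics']))
    return ((np.c_[nn,np.ones(len(nn))]*D.reshape(-1,1))@T[:3,:3].T+T[:3,3]).reshape(420,560,3)
E
python3 -c "
from h import *
np.set_printoptions(precision=3,suppress=True)
C=cloud(eyes.camera_params('top'),np.load('top0.npz')['d'])
for u,v in [(470,80),(440,140),(460,45),(530,90),(427,238),(425,112),(415,125),(512,260),(545,225),(290,240),(170,45)]: print((u,v),C[v,u])
print(eyes.camera_params('top') and monitor.get_obs()['q'])"
```

```text
(470, 80) [ 0.746 -0.494  0.158]
(440, 140) [ 0.647 -0.457  0.065]
(460, 45) [ 0.823 -0.478  0.157]
(530, 90) [ 0.729 -0.618  0.158]
(427, 238) [ 0.436 -0.423  0.062]
(425, 112) [ 0.686 -0.407  0.131]
(415, 125) [ 0.672 -0.397  0.089]
(512, 260) [ 0.396 -0.622  0.018]
(545, 225) [ 0.46  -0.654  0.109]
(290, 240) [ 0.431 -0.139  0.024]
(170, 45) [0.836 0.125 0.101]
[-16.652  30.55   44.265  70.61    0.717  -1.445]
```

drive_tool([
  [1,[-0.045,0,0],9.8],
  [1,[-0.045,0,0],9.8],
  [1,[-0.045,-0.005,0],9.8],
  [1,[-0.045,-0.01,0],9.8],
  [1,[-0.045,-0.01,0],9.8],
  [1,[-0.045,-0.01,0],9.8],
  [1,[-0.045,-0.01,0],9.8],
  [1,[-0.045,-0.01,0],9.8],
  [1,[-0.03,-0.01,0],9.8],
  [1,[0,0,0],0],
])

```text
time: 13.3
ee_pos: [0.5075, -0.3307, 0.3407]
tcp_rot: [-179.9, 33.6, -106.8]
wrist_force: [0.6, 0.2, -0.8]
opening: 0.0854
```

drive_tool([
  [1,[-0.005,-0.01,-0.045],0],
  [1,[-0.005,-0.005,-0.045],0],
  [1,[0,0,-0.04],0],
  [1,[0,0,0],0],
])

```text
time: 13.8
ee_pos: [0.4977, -0.3429, 0.2096]
tcp_rot: [179.9, 33.6, -106.9]
wrist_force: [-0.8, 1.0, 0.6]
opening: 0.0857
```

```bash
python3 - <<'E'
from h import *
im,d,p,o=cap('wrist','w3');print(o['q'],o['ee_pos'],o['tcp_rot'])
E
```

```text
[ -46.64159495   26.82184507   26.21335439  107.69745417   28.73608019
 -124.45429805] [ 0.49766001 -0.34285615  0.20955462] [ 179.9477471    33.6467515  -106.92999987]
```

View pics/w3.png

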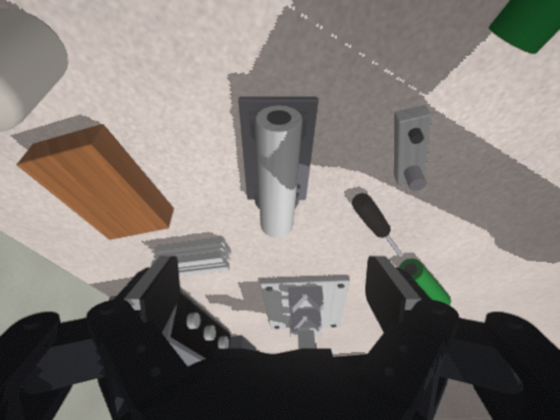

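```bash
cat > rol.py <<'E'
from h import *
np.set_printoptions(precision=4,suppress=True)
def fit(tag,zmin=.053,zmax=.075,cz=.042,box=(240,105,320,240)):
    p=eyes.camera_params('wrist');f=np.load(tag+'.npz');T=wT(p,f['pos'],f['rot']);C=cloud(p,f['d'],T)
    C=C[box[1]:box[3],box[0]:box[2]].reshape(-1,3);m=(C[:,2]>zmin)&(C[:,2]<zmax);X=C[m]
    from scipy.optimize import least_squares
    # upper surface cylinder: params x0,y0,angle,z ; r=.02
    def res(q):
        a=np.array([np.cos(q[2]),np.sin(q[2])]);n=np.array([-a[1],a[0]])
        return np.hypot((X[:,:2]-q[:2])@n,X[:,2]-q[3])-.02
    r=least_squares(res,[X[:,0].mean(),X[:,1].mean(),np.radians(73),cz],loss='soft_l1',f_scale=.001)
    q=r.x;a=np.array([np.cos(q[2]),np.sin(q[2])]);t=(X[:,:2]-q[:2])@a;lo,hi=np.percentile(t,[.5,99.5])
    print(m.sum(),'mid',q[:2]+a*(lo+hi)/2,'len',hi-lo,'az',np.degrees(q[2]),'z',q[3],'rms',np.sqrt((r.fun**2).mean()))
E
python3 -c "
from rol import *
fit('w3')"
```

```text
3724 mid [ 0.5224 -0.2435] len 0.14822652716902907 az 72.96737295515064 z 0.04217408047644792 rms 0.001060211729915418
```

```bash
python3 - <<'E'
from h import *
np.set_printoptions(precision=4,suppress=True)
p=eyes.camera_params('wrist');f=np.load('w3.npz');T=wT(p,f['pos'],f['rot'])
c=ray(p,[(240,97),(318,97),(248,199),(310,199)],.008,T);a=np.array([np.cos(np.radians(73)),np.sin(np.radians(73))])
n=np.array([-a[1],a[0]])
print((c[:,:2]-[.5224,-.2435])@a,(c[:,:2]-[.5224,-.2435])@n)
i=cv2.imread('pics/w3.png')[85:245,215:345];cv2.imwrite('pics/w3z.png',cv2.convertScaleAbs(cv2.resize(i,None,fx=4.5,fy=3.7,interpolation=cv2.INTER_CUBIC),alpha=1.6))
C=cloud(p,f['d'],T)[90:240,235:325].reshape(-1,3);q=np.c_[(C[:,:2]-[.5224,-.2435])@a,(C[:,:2]-[.5224,-.2435])@n,C[:,2]]
m=(abs(q[:,1])>.022)&(q[:,2]>.015);print(m.sum(),np.percentile(q[m],[2,25,50,75,98],axis=0) if m.sum() else '')
E
```

```text
[-0.0717 -0.0718  0.0695  0.0695] [-0.0352  0.0368 -0.0359  0.0427]
351 [[-0.059  -0.0275  0.0152]
 [-0.056  -0.0245  0.0163]
 [-0.0473 -0.0222  0.0251]
 [ 0.0427  0.0243  0.0283]
 [ 0.057   0.0275  0.031 ]]
```

View pics/w3z.png

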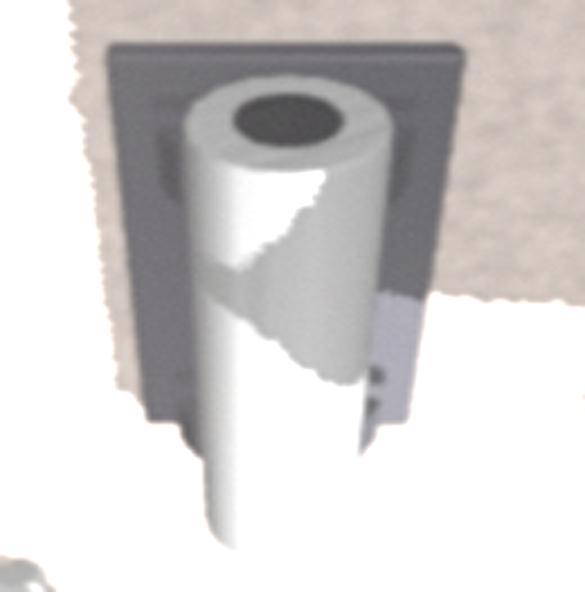

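drive_tool([
  [1,[0.006,0.022,-0.045],0],
  [1,[0.006,0.022,-0.045],0],
  [1,[0.003,0.018,-0.04],0],
  [1,[0.0025,0.0115,-0.025],0],
  [1,[0.001,0.005,-0.01],0],
  [1,[0,0,0],0],
])

```text
time: 14.6
ee_pos: [0.5169, -0.2657, 0.0482]
tcp_rot: [-179.7, 33.5, -106.6]
wrist_force: [0.8, -0.1, -0.2]
opening: 0.0853
```

```bash
python3 - <<'E'
from h import *
im,d,p,o=cap('wrist','w4');print(o['ee_pos'],o['tcp_rot'])
E
```

```text
[ 0.51688193 -0.26573467  0.04818312] [-179.65796527   33.50074363 -106.60426823]
```

View pics/w4.png

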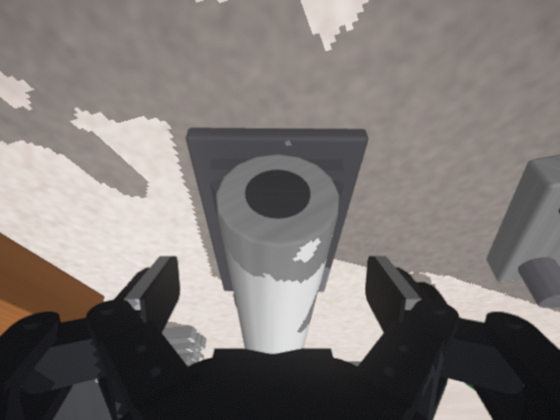

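drive_tool([
  [1,[-0.0015,0.002,-0.0035],0],
  [0.55,[0,0,0],0],
  [0.3,[0,0,0],0],
  [0.3,[0,0,0],0],
  [0,[0,0,0],0],
  [0,[0,0,0],0],
  [0,[0,0,0],0],
], grip_force=90)

```text
time: 15.52
ee_pos: [0.5158, -0.2645, 0.0441]
tcp_rot: [-179.5, 33.5, -106.5]
wrist_force: [5.7, -3.6, 1.8]
opening: 0.0384
```

Gripped. Lift straight up gently.

drive_tool([
  [0,[0,0,0.006],0],
  [0,[0,0,0.015],0],
  [0,[0,0,0.03],0],
  [0,[0,0,0.04],0],
  [0,[0,0,0.045],0],
  [0,[0,0,0],0],
])

```text
time: 16.27
ee_pos: [0.5153, -0.2641, 0.1833]
tcp_rot: [-179.4, 33.4, -106.5]
wrist_force: [-0.3, -0.2, -5.4]
opening: 0.0382
```

```bash
python3 - <<'E'
from h import *
im,d,p,o=cap('wrist','w5');print(o['q'],o['ee_pos'],o['tcp_rot'])
cap('scene','s5')
E
```

```text
[ -40.45508807   18.85042158   13.22011758   98.74968803   30.47684101
 -117.75350131] [ 0.51528347 -0.26409215  0.18325468] [-179.38221693   33.39650353 -106.45271949]
```

View pics/w5.png

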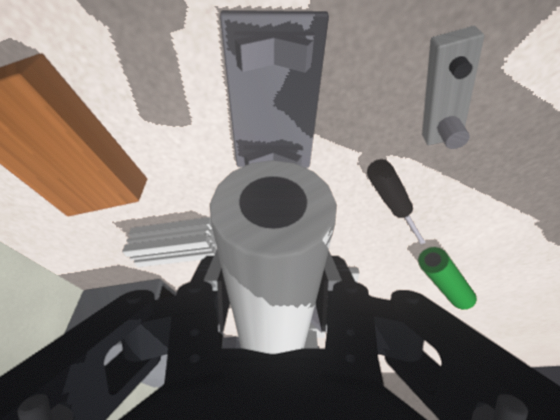

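View pics/s5.png

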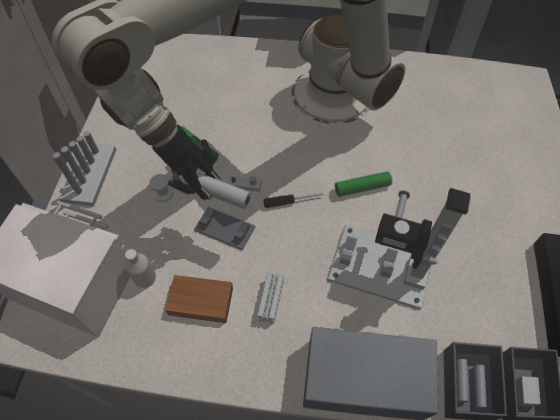

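```bash
cat > rol2.py <<'E'
from h import *
from scipy.optimize import least_squares
np.set_printoptions(precision=4,suppress=True)
def fitc(tag,box=(205,160,345,350),zlo=.0):
    p=eyes.camera_params('wrist');f=np.load(tag+'.npz');T=wT(p,f['pos'],f['rot']);C=cloud(p,f['d'],T)[box[1]:box[3],box[0]:box[2]].reshape(-1,3)
    pos=f['pos'];R=T[:3,:3]@np.array(p['mount'])[:3,:3].T
    tz=R[:,2]; g=pos+.003*tz
    yaw=np.radians(f['rot'][2]+180);a0=np.array([np.cos(yaw),np.sin(yaw),0])
    # candidate points: within 35mm of nominal axis
    L=C-g;t=L@a0;rr=np.linalg.norm(L-np.outer(t,a0),axis=1)
    m=(abs(rr-.02)<.006)&(t>-.10)&(t<.1)&(L[:,2]>-.02);X=C[m]
    n=np.array([-a0[1],a0[0],0])
    def un(q): a=a0+n*q[2]+np.array([0,0,1])*q[3];a/=np.linalg.norm(a);c=g+n*q[0]+np.array([0,0,q[1]]);return a,c
    # keep body points only (exclude end face)
    def res(q):
        a,c=un(q);L=X-c;return np.linalg.norm(L-np.outer(L@a,a),axis=1)-.02
    r=least_squares(res,[0,0,0,0],loss='soft_l1',f_scale=.0007);a,c=un(r.x)
    t=(X-c)@a
    # end face points: radius< .019
    L=C-g;tt=(C-c)@a;r2=np.linalg.norm((C-c)-np.outer(tt,a),axis=1);e=(r2<.018)&(r2>.012)&(tt<-.03)&(tt>-.08)
    print('n',m.sum(),'offs lateral,vert',r.x[:2],'yaw dev',np.degrees(r.x[2]),'tilt up(+a)',np.degrees(r.x[3]),'rms',np.sqrt(np.mean(r.fun**2)))
    end=np.median(tt[e]) if e.sum() else np.nan
    print('end face t',end,e.sum(),'min t',np.percentile(t,1),'c',c,'mid',c+a*(end+.075),'az',np.degrees(np.arctan2(a[1],a[0])),'tcp',pos,f['rot'])
if __name__=='__main__':
    import sys;fitc(sys.argv[1])
E
python3 rol2.py w5
```

```text
n 14969 offs lateral,vert [-0.0002  0.0009] yaw dev -0.38962368403346154 tilt up(+a) 0.33946872952721896 rms 0.0022523182116374204
end face t -0.053235538879546795 4454 min t -0.05403046634552936 c [ 0.516  -0.2626  0.1816] mid [ 0.5223 -0.2417  0.1817] az 73.15766283541925 tcp [ 0.5153 -0.2641  0.1833] [-179.3822   33.3965 -106.4527]
```

```bash
python3 - <<'E'
import cv2
a=cv2.imread('pics/w1.png')[155:295,170:385];cv2.imwrite('pics/w1z.png',cv2.convertScaleAbs(cv2.resize(a,None,fx=3.7,fy=3.7,interpolation=cv2.INTER_CUBIC),alpha=1.3))
a=cv2.imread('pics/w3.png')[265:355,245:365];cv2.imwrite('pics/w3s.png',cv2.convertScaleAbs(cv2.resize(a,None,fx=6,fy=6,interpolation=cv2.INTER_CUBIC),alpha=1.3))
E
```

```text
(no output)
```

View pics/w1z.png

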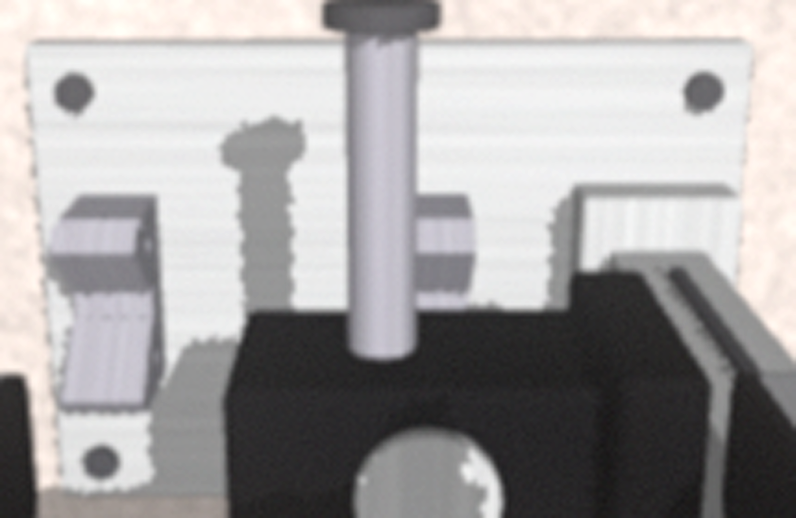

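View pics/w3s.png

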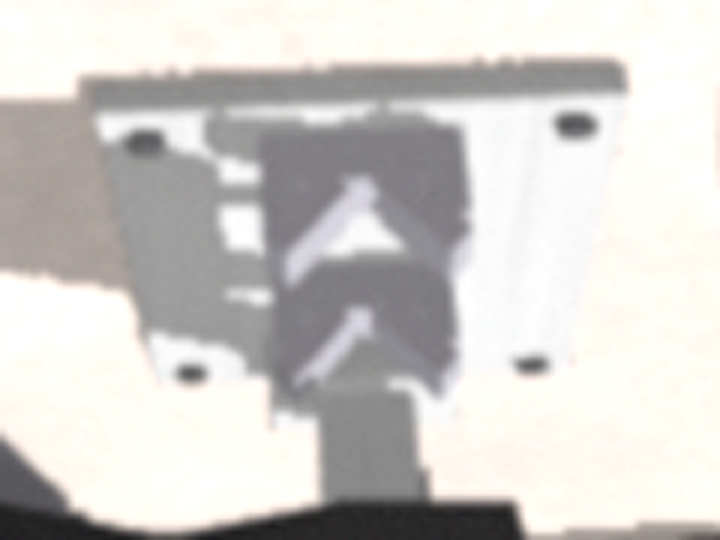

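```bash
python3 - <<'E'
from h import *
np.set_printoptions(precision=4,suppress=True)
p=eyes.camera_params('wrist')
f=np.load('w1.npz');T=wT(p,f['pos'],f['rot'])
pts=[((143,218),(-32,-38),51),((63,218),(-32,-63),51),((50,253),(-24.3,-63),51),((58,403),(32,-63),51),((147,406),(32,-38),51),((28,42),(-80,-78),12),((750,40),(-80,153),12),((57,490),(80,-78),12)]
W=np.array([ray(p,[(170+u/3.7,155+v/3.7)],z/1e3,T)[0] for (u,v),l,z in pts]);L=[l for _,l,_ in pts]
def fit(P,L):
    P=np.array(P)[:,:2];L=np.array(L)/1e3;a=P-P.mean(0);b=L-L.mean(0)
    th=np.arctan2((b[:,0]*a[:,1]-b[:,1]*a[:,0]).sum(),(a*b).sum());c,s=np.cos(th),np.sin(th);R=np.array([[c,-s],[s,c]])
    t=P.mean(0)-R@L.mean(0);return np.degrees(th),t,((P-t)@R-L)*1e3
print(fit(W,L));print(fit(W[:5],L[:5]))
f=np.load('w3.npz');T=wT(p,f['pos'],f['rot'])
v=ray(p,[(304.2,295.3),(304.9,317.5)],.0267,T);print(v,np.linalg.norm(v[1]-v[0]),np.degrees(np.arctan2(*(v[1]-v[0])[1::-1])))
h=ray(p,[(245+u/6,265+w/6) for u,w in [(98,112),(625,95)]],.012,T);print(h,np.degrees(np.arctan2(*(h[0]-h[1])[1::-1])),np.linalg.norm(h[0]-h[1]))
E
```

```text
(np.float64(-12.866085195034694), array([0.5708, 0.123 ]), array([[ 0.159 ,  2.1178],
       [ 0.3277,  3.7763],
       [ 3.4651, -0.7631],
       [-4.333 , -1.6568],
       [-3.4834,  0.4915],
       [ 2.8233,  0.7257],
       [ 0.4955, -3.8382],
       [ 0.5458, -0.8532]]))
(np.float64(-14.519592845576517), array([0.5717, 0.1234]), array([[ 0.4718,  0.5616],
       [ 1.3139,  2.2347],
       [ 4.5778, -1.9901],
       [-3.2147, -1.4839],
       [-3.1488,  0.6776]]))
[[0.5623 0.0689 0.0267]
 [0.5839 0.173  0.0267]] 0.106250973117727 78.29936431583975
[[0.6318 0.0307 0.012 ]
 [0.4791 0.0658 0.012 ]] -12.915338632588652 0.15665988543543938
```

drive_tool([
  [0,[0.003,0.03,0],1.5],
  [0,[0.004,0.04,0],1.5],
  [0,[0.003,0.04,0],1.5],
  [0,[0.004,0.04,-0.015],0],
  [0,[0.003,0.04,-0.015],0],
  [0,[0,0.01,-0.013],0],
  [0,[0,0,0],0],
])

```text
time: 17.25
ee_pos: [0.5302, -0.0627, 0.1339]
tcp_rot: [180.0, 33.5, -102.2]
wrist_force: [0.4, -0.9, -6.0]
opening: 0.0377
```

```bash
python3 - <<'E'
from h import *
im,d,p,o=cap('wrist','w6');print(o['q'],o['ee_pos'],o['tcp_rot'])
cap('scene','s6');cap('top','t6')
s=cv2.imread('pics/s6.png');t=cv2.imread('pics/t6.png')
cv2.imwrite('pics/s6z.png',cv2.convertScaleAbs(cv2.resize(s[170:320,260:460],None,fx=4,fy=4,interpolation=cv2.INTER_CUBIC),alpha=1.4))
E
python3 rol2.py w6
```

```text
[ -22.28811875    5.85253067   -7.1354483    83.63765843   32.95439074
 -102.01421081] [ 0.53019561 -0.06270459  0.13394153] [ 179.97383726   33.54005508 -102.24352219]
n 14963 offs lateral,vert [-0.0002  0.0009] yaw dev -0.1443124142540573 tilt up(+a) 0.460368209751909 rms 0.002246287864352218
end face t -0.05325987816134524 4442 min t -0.0540868256274909 c [ 0.5308 -0.0611  0.1323] mid [ 0.5354 -0.0399  0.1325] az 77.61216570556499 tcp [ 0.5302 -0.0627  0.1339] [ 179.9738   33.5401 -102.2435]
```

View pics/s6z.png

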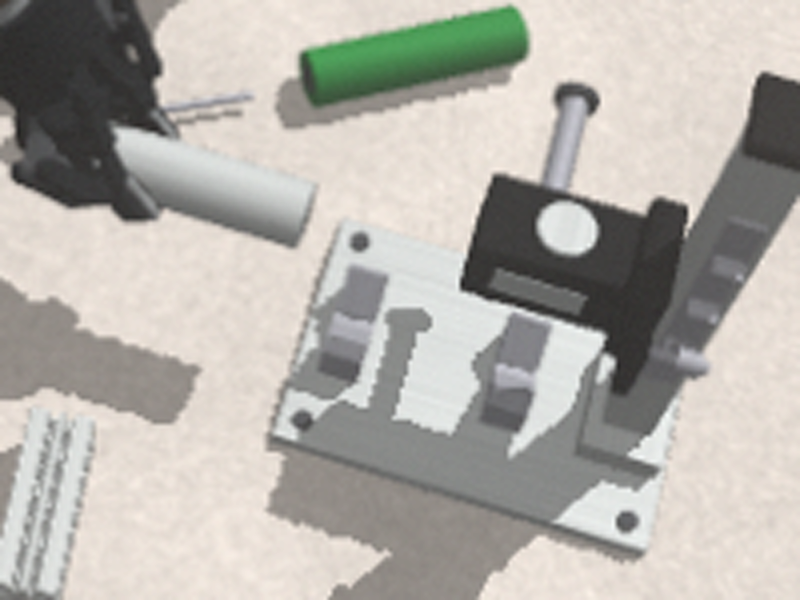

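View pics/w6.png

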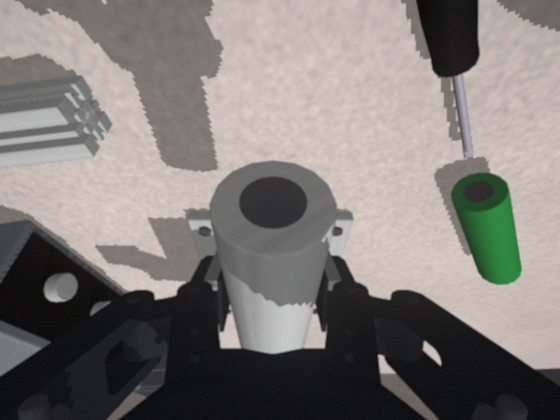

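```bash
python3 - <<'E'
from h import *
np.set_printoptions(precision=4,suppress=True)
p=eyes.camera_params('wrist');f=np.load('w6.npz');T=wT(p,f['pos'],f['rot'])
h=ray(p,[(205,231.5),(337.5,231),(189,212),(353,212)],.012,T);print(h)
a=np.array([np.cos(np.radians(77.6)),np.sin(np.radians(77.6))]);n=np.array([a[1],-a[0]])
for o in ([.5725,.121],):
  q=h[:,:2]-o;print('local x',q@n,'y',q@a)
q=np.array([.5354,-.0399])-[.5725,.121];print('roller',q@n,q@a)
i=cv2.imread('pics/w6.png')[190:260,170:375];cv2.imwrite('pics/w6z.png',cv2.resize(i,None,fx=3.8,fy=3.8,interpolation=cv2.INTER_CUBIC))
E
```

```text
[[0.624  0.0509 0.012 ]
 [0.4942 0.0783 0.012 ]
 [0.6271 0.0188 0.012 ]
 [0.4784 0.0511 0.012 ]]
local x [ 0.0654 -0.0673  0.0753 -0.0769] y [-0.0573 -0.0585 -0.0881 -0.0884]
roller -0.0016836273850171614 -0.16511325022186565
```

View pics/w6z.png

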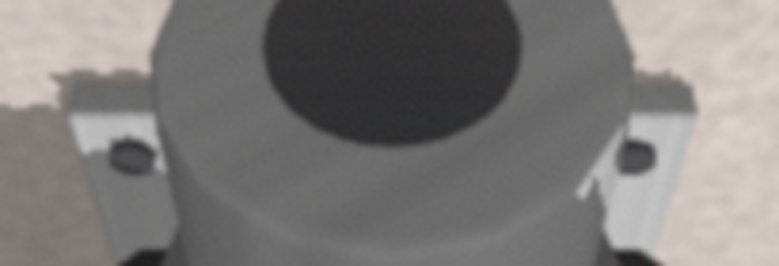

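drive_tool([
  [0,[0,0,-0.027],0],
  [0,[0,0,-0.027],0],
  [0,[0.006,0.025,0],0],
  [0,[0.006,0.025,0],0],
  [0,[0.006,0.025,0],0],
  [0,[0,0,0],0],
])

```text
time: 18.15
ee_pos: [0.5499, 0.0118, 0.0826]
tcp_rot: [-179.7, 33.5, -102.1]
wrist_force: [-0.3, -0.0, -4.9]
opening: 0.0381
```

```bash
python3 - <<'E'
from h import *
im,d,p,o=cap('wrist','w7');print(o['ee_pos'],o['tcp_rot'],o['wrist_force'])
cap('scene','s7')
s=cv2.imread('pics/s7.png')
cv2.imwrite('pics/s7z.png',cv2.convertScaleAbs(cv2.resize(s[170:320,260:460],None,fx=4,fy=4,interpolation=cv2.INTER_CUBIC),alpha=1.4))
E
python3 rol2.py w7
```

```text
[0.54986335 0.01182506 0.0825807 ] [-179.71692397   33.53672029 -102.09841494] [-0.33619936 -0.02387695 -4.93870001]
n 14989 offs lateral,vert [-0.0002  0.0009] yaw dev -0.2532433535393413 tilt up(+a) 0.46992131088852324 rms 0.0022587130099321483
end face t -0.05325958928067055 4434 min t -0.05402805455973198 c [0.5504 0.0134 0.081 ] mid [0.5551 0.0346 0.0812] az 77.64834335457888 tcp [0.5499 0.0118 0.0826] [-179.7169   33.5367 -102.0984]
```

View pics/s7z.png

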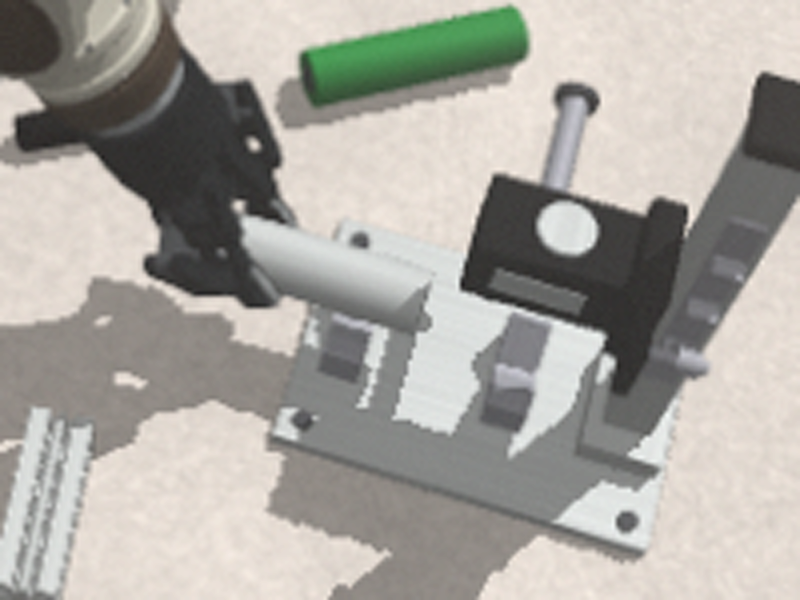

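View pics/w7.png

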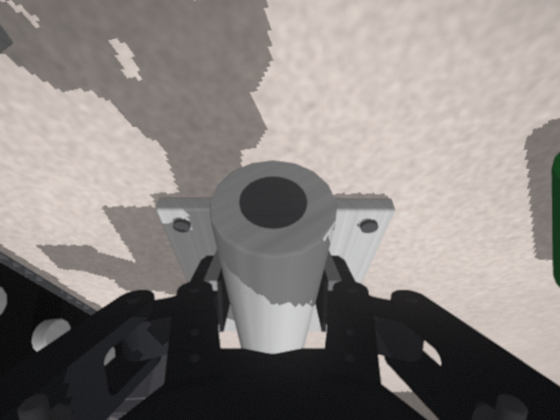

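```bash
python3 - <<'E'
from h import *
np.set_printoptions(precision=4,suppress=True)
p=eyes.camera_params('wrist');f=np.load('w7.npz');T=wT(p,f['pos'],f['rot'])
i=cv2.imread('pics/w7.png')[185:245,140:410];cv2.imwrite('pics/w7z.png',cv2.resize(i,None,fx=2.9,fy=2.9,interpolation=cv2.INTER_CUBIC))
h=ray(p,[(181,225.5),(369,225.5),(160,209),(394,209)],.012,T)
a=np.array([np.cos(np.radians(77.6)),np.sin(np.radians(77.6))]);n=np.array([a[1],-a[0]])
q=h[:,:2]-[.572,.122];print('local x',q@n,'y',q@a)
q=np.array([.5551,.0346])-[.572,.122];print('roller',q@n,q@a)
E
```

```text
local x [ 0.0671 -0.0657  0.077  -0.0779] y [-0.0589 -0.06   -0.077  -0.0782]
roller 0.0022621060905539834 -0.08899018415552963
```

View pics/w7z.png

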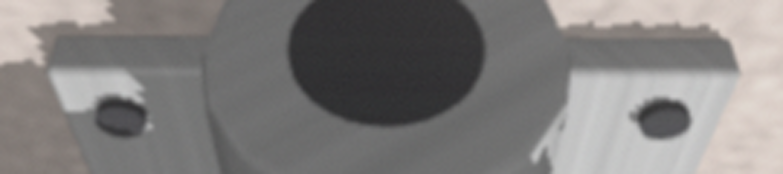

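drive_tool([
  [0,[0.003,0.018,-0.003],0],
  [0,[0.003,0.018,0],0],
  [0,[0.0036,0.018,0],0],
  [0,[0.004,0.0175,0],0],
  [0,[0,0,0],0],
])

```text
time: 18.88
ee_pos: [0.5632, 0.0828, 0.0791]
tcp_rot: [-179.8, 33.5, -102.2]
wrist_force: [0.6, -0.3, -5.4]
opening: 0.038
```

```bash
python3 - <<'E'
from h import *
im,d,p,o=cap('wrist','w8');print(o['ee_pos'],o['tcp_rot'],o['wrist_force'])
cap('scene','s8')
s=cv2.imread('pics/s8.png')
cv2.imwrite('pics/s8z.png',cv2.convertScaleAbs(cv2.resize(s[170:320,300:460],None,fx=5,fy=4,interpolation=cv2.INTER_CUBIC),alpha=1.4))
E
python3 rol2.py w8
```

```text
[0.56315955 0.0827602  0.07911521] [-179.76978935   33.52392928 -102.16641545] [ 0.62867523 -0.33161757 -5.41445897]
n 14967 offs lateral,vert [-0.0002  0.0009] yaw dev -0.22148777314298698 tilt up(+a) 0.4437525712762193 rms 0.0022508522965432346
end face t -0.05326091639424635 4451 min t -0.054068949051647094 c [0.5637 0.0843 0.0775] mid [0.5684 0.1056 0.0777] az 77.61209787809614 tcp [0.5632 0.0828 0.0791] [-179.7698   33.5239 -102.1664]
```

View pics/s8z.png

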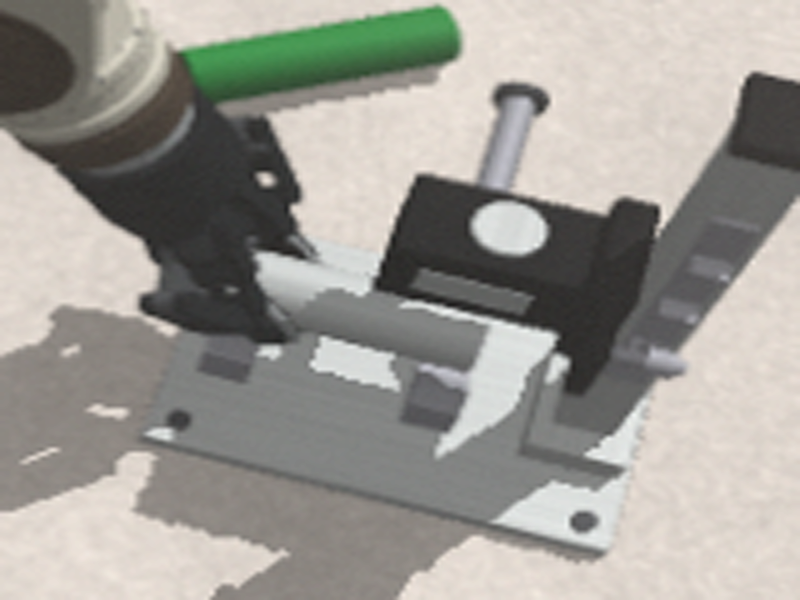

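View pics/w8.png

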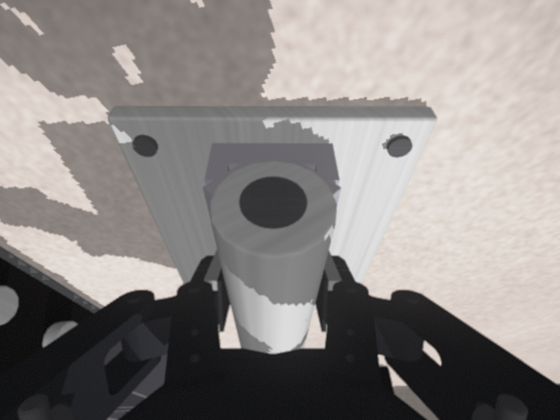

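```bash
python3 - <<'E'
from h import *
np.set_printoptions(precision=4,suppress=True)
p=eyes.camera_params('wrist');f=np.load('w8.npz');T=wT(p,f['pos'],f['rot'])
i=cv2.imread('pics/w8.png')[95:260,100:445];cv2.imwrite('pics/w8z.png',cv2.convertScaleAbs(cv2.resize(i,None,fx=2.3,fy=2.3,interpolation=cv2.INTER_CUBIC),alpha=1.4))
h=ray(p,[(145.5,146),(399,146),(115,122),(436,118.5)],.012,T)
a=np.array([np.cos(np.radians(77.6)),np.sin(np.radians(77.6))]);n=np.array([a[1],-a[0]])
q=h[:,:2]-[.572,.122];print('local x',q@n,'y',q@a)
q=np.array([.5684,.1056])-[.572,.122];print('roller',q@n,q@a)
E
```

```text
local x [ 0.0665 -0.0656  0.0768 -0.078 ] y [-0.0603 -0.0609 -0.0748 -0.0774]
roller 5.639163536895817e-06 -0.016790472542481765
```

View pics/w8z.png

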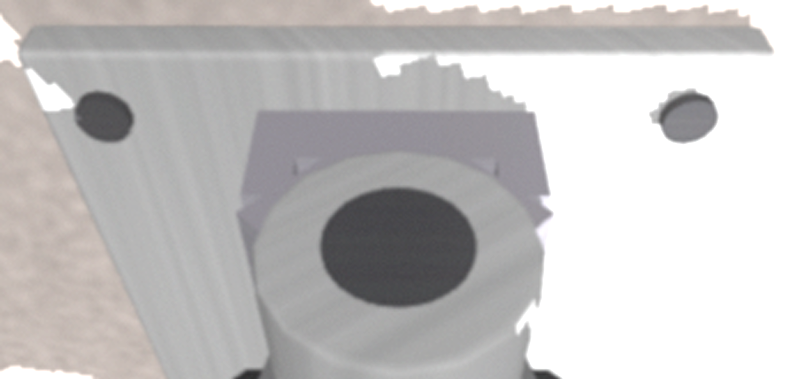

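drive_tool([
  [0,[0.001,0.004,-0.006],0],
  [0,[0.001,0.005,-0.005],0],
  [0,[0.0012,0.006,-0.004],0],
  [0,[0,0,0],0],
])

```text
time: 19.48
ee_pos: [0.5659, 0.0986, 0.0635]
tcp_rot: [-179.8, 33.5, -102.2]
wrist_force: [-1.4, 0.2, -5.5]
opening: 0.038
```

drive_tool([
  [0,[0,0,-0.0025],0],
  [0,[0,0,-0.0015],0],
  [0,[0,0,0],0],
])

```text
time: 19.85
ee_pos: [0.5662, 0.098, 0.06]
tcp_rot: [-179.8, 33.5, -102.2]
wrist_force: [0.4, -0.0, -5.5]
opening: 0.038
```

drive_tool([
  [0,[0,0,-0.0015],0],
  [0,[0,0,-0.001],0],
  [0,[0,0,0],0],
])

```text
time: 20.23
ee_pos: [0.5664, 0.098, 0.0577]
tcp_rot: [-179.7, 33.5, -102.2]
wrist_force: [0.8, -0.2, -5.4]
opening: 0.0379
```

drive_tool([
  [0,[0,0,-0.001],0],
  [0,[0,0,0],0],
])

```text
time: 20.48
ee_pos: [0.5667, 0.0981, 0.0572]
tcp_rot: [-179.7, 33.6, -102.1]
wrist_force: [1.6, -0.6, 0.6]
opening: 0.0377
```

drive_tool([
  [0,[0,0,-0.001],0],
  [0,[0,0,0],0],
])

```text
time: 20.72
ee_pos: [0.5669, 0.0981, 0.0571]
tcp_rot: [-179.6, 33.6, -102.1]
wrist_force: [-1.1, -2.5, 7.7]
opening: 0.0379
```

```bash
python3 - <<'E'
from h import *
im,d,p,o=cap('wrist','w9');print(o['ee_pos'],o['tcp_rot'],o['wrist_force'],o['torque'])
cap('scene','s9')
s=cv2.imread('pics/s9.png')
cv2.imwrite('pics/s9z.png',cv2.convertScaleAbs(cv2.resize(s[210:300,320:440],None,fx=6.6,fy=6.6,interpolation=cv2.INTER_CUBIC),alpha=1.4))
E
python3 rol2.py w9
```

```text
[0.5669408  0.09811107 0.05705112] [-179.62521811   33.60319919 -102.08271539] [-1.11659227 -2.50129474  7.69821577] [-0.35162294  0.32043578  0.39872779]
n 15868 offs lateral,vert [-0.0002  0.0009] yaw dev -0.19894135247259237 tilt up(+a) 0.6754022279772643 rms 0.002414534553869969
end face t -0.053260147665559594 4457 min t -0.05406798749077649 c [0.5675 0.0997 0.0555] mid [0.5721 0.1209 0.0557] az 77.71834405654121 tcp [0.5669 0.0981 0.0571] [-179.6252   33.6032 -102.0827]
```

View pics/s9z.png

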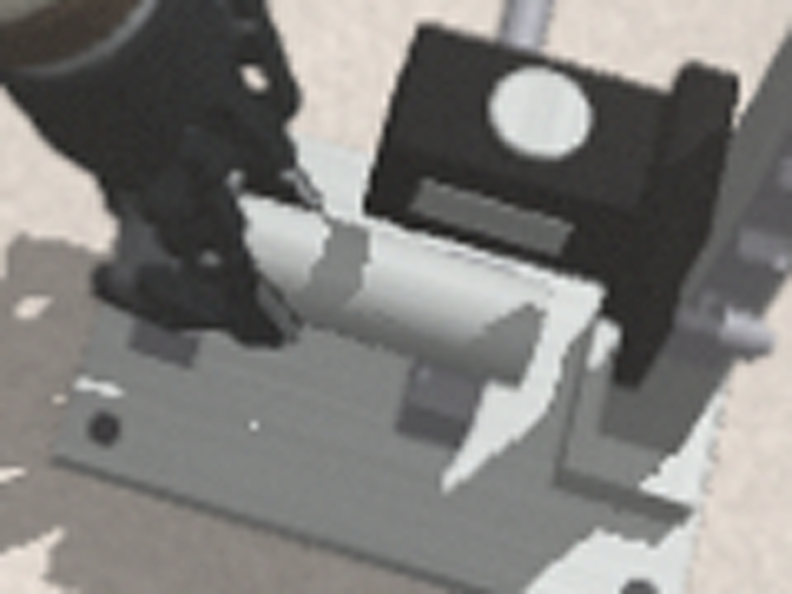

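View pics/w9.png

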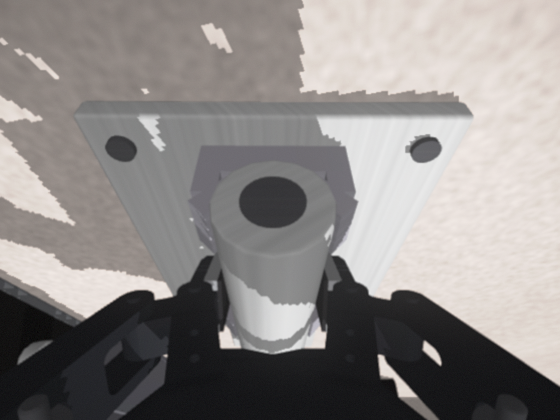

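```bash
python3 - <<'E'
from h import *
np.set_printoptions(precision=4,suppress=True)
p=eyes.camera_params('wrist');f=np.load('w9.npz');T=wT(p,f['pos'],f['rot'])
h=ray(p,[(121.5,149),(425.5,149),(77,115),(473,114)],.012,T)
a=np.array([np.cos(np.radians(77.7)),np.sin(np.radians(77.7))]);n=np.array([a[1],-a[0]])
q=h[:,:2]-[.572,.122];print('local x',q@n,'y',q@a)
E
```

```text
local x [ 0.0667 -0.0659  0.078  -0.0778] y [-0.0604 -0.061  -0.0773 -0.0783]
```

drive_tool([
  [0.46,[0,0,0.0005],0],
  [0.5,[0,0,0],0],
  [0.55,[0,0,0],0],
  [0.6,[0,0,0],0],
  [0.7,[0,0,0],0],
  [0.75,[0,0,0],0],
])

```text
time: 21.58
ee_pos: [0.5662, 0.0981, 0.056]
tcp_rot: [-179.8, 33.5, -102.2]
wrist_force: [-0.2, 0.2, 1.2]
opening: 0.0642
```

Released, wrist force nearly zero. Retreat along the tool axis.

drive_tool([
  [0.75,[-0.001,-0.006,0.009],0],
  [0.75,[-0.003,-0.012,0.018],0],
  [0.75,[-0.004,-0.02,0.03],0],
  [0.75,[-0.005,-0.025,0.035],0],
  [0.75,[-0.006,-0.03,0.035],0],
  [0.75,[-0.006,-0.04,0.03],0],
  [0.75,[-0.006,-0.045,0.02],0],
  [0.75,[0,0,0],0],
])

```text
time: 22.58
ee_pos: [0.5356, -0.0829, 0.235]
tcp_rot: [-179.6, 33.5, -102.3]
wrist_force: [-0.3, -1.3, -0.6]
opening: 0.064
```

```bash
python3 - <<'E'
from h import *
im,d,p,o=cap('wrist','w10');print(o['ee_pos'],o['tcp_rot'],o['wrist_force'],o['time'])
cap('scene','s10');cap('top','t10')
s=cv2.imread('pics/s10.png')
cv2.imwrite('pics/s10z.png',cv2.convertScaleAbs(cv2.resize(s[200:300,310:440],None,fx=6,fy=6,interpolation=cv2.INTER_CUBIC),alpha=1.4))
E
```

```text
[ 0.53558509 -0.0828729   0.23501937] [-179.59202125   33.49719923 -102.27290199] [-0.33106291 -1.29999245 -0.57307429] 22.575
```

View pics/s10z.png

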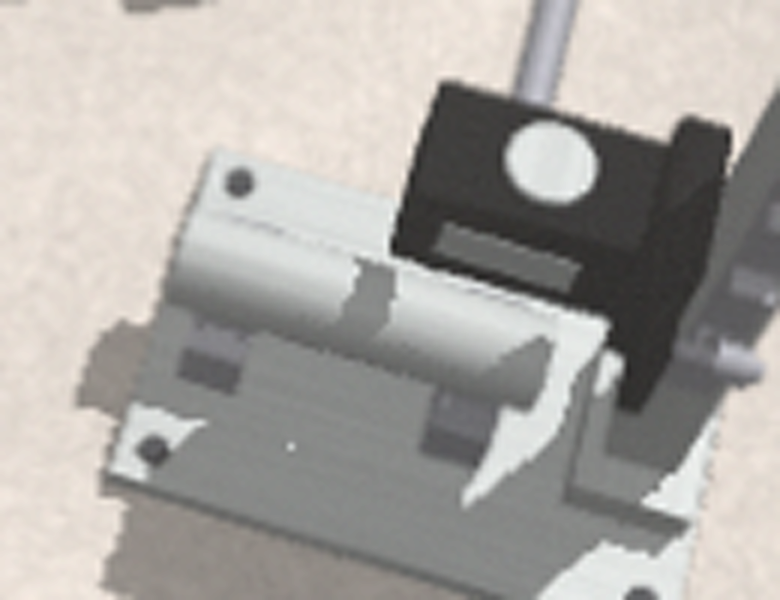

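View pics/w10.png

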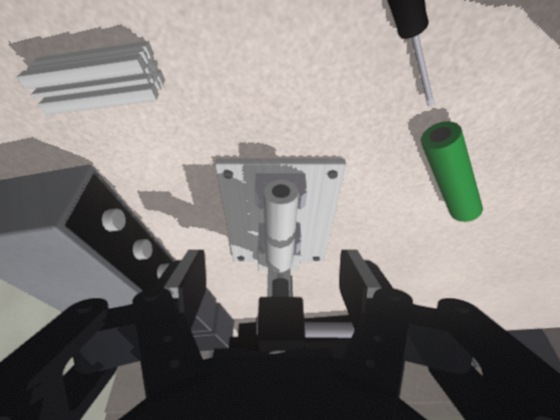

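View pics/t10.png

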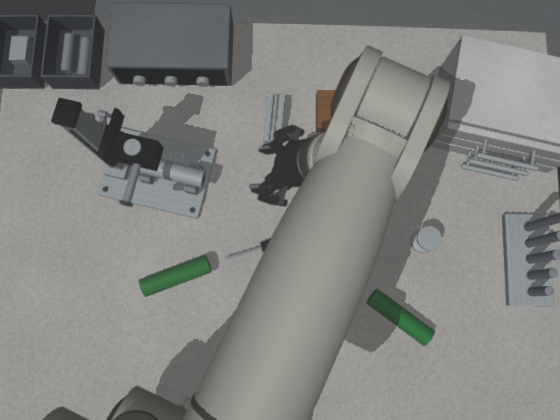

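```bash
python3 - <<'E'
from h import *
from rol2 import least_squares
np.set_printoptions(precision=4,suppress=True)
a=np.array([np.cos(np.radians(77.7)),np.sin(np.radians(77.7))]);n=np.array([a[1],-a[0]])
for cam in ('wrist','scene'):
    p=eyes.camera_params(cam);f=np.load(('w' if cam=='wrist' else 's')+'10.npz');T=wT(p,f['pos'],f['rot']) if cam=='wrist' else None
    C=cloud(p,f['d'],T).reshape(-1,3);q=np.c_[(C[:,:2]-[.572,.122])@n,(C[:,:2]-[.572,.122])@a,C[:,2]]
    m=(abs(q[:,0])<.024)&(abs(q[:,1])<.09)&(q[:,2]>.058)&(q[:,2]<.085);X=q[m]
    def res(v): return np.hypot(X[:,0]-v[0]-v[2]*X[:,1],X[:,2]-v[1]-v[3]*X[:,1])-.02
    r=least_squares(res,[0,.055,0,0],loss='soft_l1',f_scale=.001);print(cam,m.sum(),'x,z',r.x[:2],'yaw,tilt deg',np.degrees(r.x[2:]),'y range',np.percentile(X[:,1],[.3,99.7]))
    # V-blocks side surfaces
    m=(abs(q[:,0])>.024)&(abs(q[:,0])<.034)&(q[:,2]>.04)&(q[:,2]<.056)&(abs(q[:,1])<.075);Y=q[m]
    for s in (-1,1):
        k=Y[Y[:,1]*s>0.03];print(s,len(k),np.percentile(k[:,1],[2,50,98]) if len(k) else '', k[:,0].mean() if len(k) else '')
    # head height: block top
    m=(abs(q[:,0])<.02)&(q[:,1]>-.015)&(q[:,1]<.05)&(q[:,2]>.15)&(q[:,2]<.25);print('head top',np.median(q[m][:,2]) if m.sum() else None)
E
```

```text
wrist 2321 x,z [0.0001 0.0551] yaw,tilt deg [-0.0238  0.375 ] y range [-0.0776  0.0716]
-1 191 [-0.0647 -0.0558 -0.0397] 0.0018762384615395144
1 123 [0.0363 0.0427 0.0611] 0.00029848448620839924
head top 0.17905051730296456
scene 983 x,z [0.0009 0.0541] yaw,tilt deg [ 0.3744 -0.1525] y range [-0.0766  0.0733]
-1 51 [-0.0634 -0.0513 -0.0394] 0.020625855568228026
1 49 [0.0393 0.0508 0.0611] 0.02286265820701599
head top 0.1947220633623361
```

```bash
python3 -c "
from h import *
print(job.job_done())"
```

```text
the job is handed in; nothing more can be done
None
```

The job is done and handed in at about 23 s. The head is latched on the first notch and the roller lies home in both Vs, with the robot touching nothing.

- **Head:** I lifted it by its bar to about 0.076, past the first click and short of the second. I then eased it down until the pawl took the weight at about 0.0495 and released it. The scene camera later put the block top at 0.1947 m, which matches 0.0497, so it held.
- **Leaning the hand:** the moves allow only shifts and a turn about z. I got the 33.5° lean by pushing past the arm's reach, where the tool tilted outward; the tilt stayed with the commanded pose afterwards.
- **Roller:** I gripped it about 22 mm off centre, brought it in along the Vs under the spindle, lowered it to light contact (about 8 N), released it and backed away.
- **Last checks on the roller:** its axis measures 54 to 55 mm above the table, against 55 when home. It is level within 0.4° and in line with the Vs within 0.4°.
- **Ends:** the roller sits about 1 mm off the middle of the Vs, away from the column, so the ends stick out about equally.
- **Disagreements:** the two cameras differ by about 1 mm on the roller's position. The wrist view also gave a block top of 0.179 m instead of 0.195 m. I trusted the scene view because it agrees with the joint height felt through the hand.
- **Bystanders:** I did not move any of them on purpose. I checked the last pictures only by eye, and the arm hid part of the table in the top view.

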